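# Weigh two offcuts and set out the heavier

### The arm

A 7-joint arm with a two-finger parallel gripper is mounted at the origin on the work surface; the furniture and walls round the work are solid. World frame = base frame: x ahead of the robot, y to its left, z up, the work surface at z = 0. Lengths are in mm, angles in degrees, forces in N, time in s.
With the tool pointing down it reaches from about 425 to 950 mm from the base axis. Payload 4.7 kg.
Tool frame: the origin (TCP) lies at the very end of the fingers, on their centre line; the grasp point (between the pads) lies 19 mm behind it; z points along the fingers, y is the line along which they close (so a half turn about z gives the same grasp; the last joint's range is limited). The gripper opens to 85 mm and grips with 20 to 120 N. Pads are 22 mm wide; open, the fingers measure 114 mm over their backs; the gripper's body (76 mm by 85 mm) begins 54 mm behind the grasp point. The pads swing forward as they close: fully open they stand 13 mm farther back than shut.
Start: joints at [-68.749, 26.849, -2.785, 87.806, 1.381, 65.374, -4.715], TCP at [262.695, 621.804, 231.335] pointing down, gripper open.
Joint ranges: [-148.3, 148.3], [-19.14, 114.17], [-79.39, 73.82], [5.75, 140.21], [-59.74, 239.74], [12.07, 113.84], [-152.46, 152.46]. Speed limits (degrees/s): [147.25, 147.25, 180, 180, 180, 180, 180].

### API

Orientations are given as [roll, pitch, yaw] about the fixed x, y, z axes, in that order (R = Rz(yaw) Ry(pitch) Rx(roll)).
In Python, from rig import * gives the robot as it stands. The module is installed in compiled form; this text tells all that it offers.
- The arm moves only by the tool step_arm, never from a script. Its argument "targets" is one flat list of numbers, 5 for each row, row after row: the finger opening in m, from 0 to 0.0854, then the shift along the tool's x, y, z in m, then the turn about the tool's z in degrees. In form: [grip, dx, dy, dz, turn, grip, dx, dy, dz, turn, ...]. A call has 1 to 10 rows; each row is the pose to reach, as a shift and turn from the pose commanded when the call began, along the tool's axes at that moment; what a row does not reach only later rows make up. A row lasts 1/8 s, in which the tool goes at most 62.5 mm and 10.7 degrees, less where a joint would pass 70% of its speed; a pose out of reach is approached as far as the arm can. A call with a gripper value outside its range is refused whole. The fingers move at their own pace and stop on an object; the grip force is fixed at half the most. Time passes only in rows, so rows that repeat a pose let the fingers close. It gives the time, the measured TCP pose, the force, the opening and the grip force at its end, in the units of the state.
- sense(): the state, without advancing time (a new reading comes with each control period).
- camera(name): name is "scene" or "top" or "wrist"; returns the picture (400x640x3 uint8, blue, green, red); there is no depth.
- camera_params(name): a dict with "vertical_fov" (degrees; the focal length in pixels is half the picture's height over the tangent of half this angle, whatever the lens; pixels are square), "cx", "cy" (the principal point, pixels), "world_from_camera" (4x4, takes a point from camera to world coordinates); the wrist camera has in their place "hand_eye" (4x4, takes a point from camera to tool coordinates, whose origin is the TCP and whose axes are the flange's). Camera axes: x right, y down, z forward; pixel columns grow to the right and rows downward; lengths in mm; the calibration is good to about 2 mm. A picture is of the moment at which its call begins: read the wrist's pose just before it. camera_params takes no time and is no camera call.
- finish_job(): hands the job in; it is judged then, once.
The state is a dict: "t": time; "joint_pos": joint angles; "dq": joint speeds; "tau": joint torques, N m; "tcp_pos": TCP position; "tool_rot": TCP orientation; "contact_force": force on the tool from outside, world axes, zero at the start; "torque": the same for the moment, N m; "width": opening from 0.0 (shut) to 1.0 (fully open); "gripper_force": force on a finger pad.
Only numpy, scipy, OpenCV 4.12 (cv2) and the standard library are available. Lean on these libraries where they do the work, as an engineer would, in place of code of your own. Each camera call takes 0.05 s, during which the arm holds its last target. There are 200 camera calls.

### The job

One of the two look-alike wooden offcuts already lies on a pan of the balance. Lay the other one flat on the middle of the empty pan, let go and let the balance settle: the pan that sinks carries the heavier offcut. Then lay that heavier offcut flat on the middle of the green mat and leave the lighter one lying on its pan.

Things in the scene. Friction and masses are not known exactly. Their poses are not given: they have to be found in the camera images.
- offcut_pan: the offcut that lies on a pan at the start, its length square to the balance's beam; looks like a plain softwood-brown board offcut, 45 mm (x) by 130 mm (y) by 24 mm high (z); origin at the centre of its underside, y along its length. It weighs between 0.05 and 0.2 kg, and either offcut may be the heavier.
- offcut_bench: the offcut that lies flat on the bench at the start; looks like a plain softwood-brown board offcut, 45 mm (x) by 130 mm (y) by 24 mm high (z); origin at the centre of its underside, y along its length. It weighs between 0.05 and 0.2 kg, and either offcut may be the heavier.
- pan_empty (a point): the pan that is empty and up at the start, on the robot's left: a flat rimless silver-grey plate, 150 mm (x) by 106 mm (y). The point is the centre of its top face; z up, y along the beam away from the column. Pan centres are 220 mm apart. Pans stay level wherever the load lies, rise or sink 18 mm about their mid height of 102 mm above the bench, give if pushed, and settle within 3 s.
- pan_loaded (a point): the equal pan at the other end of the beam, on the robot's right, down at the start and carrying the first offcut. The point is the centre of its top face; z up, y along the beam towards the column. With both offcuts on, the lower pan (by up to 35 mm) holds the heavier. The pointer column midway between the pans is 34 mm wide along the beam and 128 mm high.
- mat: a green mat fixed flat on the bench right of the balance, 120 mm (x) by 150 mm (y), 4 mm thick; origin at the centre of its underside. The heavier offcut goes here, turned any way. A power socket hangs over the bench at about x 0.24, y -0.28, from 0.54 m upward: swing the arm past it drawn in and low, and work beyond it.

How it is judged:
By the outcome, as a careful person would: the job done as asked, in the order asked, and still so for the second after the job is handed in, with the robot touching nothing.
It also fails if it takes over 72 s, if anything falls off the work surface, if the arm or the gripper's body presses on something with over 40 N, if the wrist force passes 120 N, or if a joint passes its speed limit or range.

## Working session

There is one attempt and no reset: what is moved stays moved. The work goes in short steps, Python scripts to look and compute and a tool call to move; the robot and the scene stay as the last step left them, time stands still between calls to the robot, and variables do not carry over. Pictures are saved under pics/ and viewed, at most 10 in all, crops included, and the job is handed in when it is done.

Besides the shell and the picture viewer there is one more tool, called after "Emit:" by a JSON object that holds its "op" and its "data", one argument or row to a line. step_arm: Moves the arm, as the interface text tells. Its arguments: {"type":"object","properties":{"targets":{"type":"array"}},"required":["targets"]}

```bash
mkdir -p pics
python3 - <<'E'
from rig import *
import cv2,numpy as np
print(sense())
for n in ("scene","top"):
    cv2.imwrite(f"pics/{n}0.png",camera(n)); p=camera_params(n); print(n,p)
print(camera_params("wrist"))
E
```

```text
{'t': 0.0, 'joint_pos': array([-68.75039739,  26.8978505 ,  -2.78501354,  87.87368198,
         1.37960656,  65.37460114,  -4.71601094]), 'dq': array([-0.05001987,  0.0538123 , -0.02531718, -0.06248818, -0.05484631,
       -0.0494575 ,  0.04564562]), 'tau': array([ 5.47163490e-04, -5.10295165e+01, -4.64087643e-02, -2.37714779e+01,
        1.06840034e-02,  7.47306214e-03, -1.37136919e-05]), 'tcp_pos': array([262.46861436, 621.24789223, 230.25535121]), 'tool_rot': array([-1.79887397e+02,  2.69930487e-03,  1.57095925e+02]), 'contact_force': array([ 0.67287878, -0.49902597, -0.65182943]), 'torque': array([ 0.00142454, -0.03087908, -0.01859591]), 'gripper_force': 0.0, 'width': 0.9948601047429018}
scene {'vertical_fov': 48.24209011043303, 'cx': 314.6218902281032, 'cy': 201.192446012203, 'world_from_camera': array([[ 7.27446890e-01, -5.29833630e-01,  4.36001545e-01,
         8.73977301e+01],
       [-6.86045000e-01, -5.49780451e-01,  4.76533013e-01,
        -5.91787589e+02],
       [-1.27780902e-02, -6.45769139e-01, -7.63425792e-01,
         9.09793272e+02],
       [ 0.00000000e+00,  0.0000
[... 250 characters left out ...]
],
       [-9.94282675e-01,  1.05150141e-01, -1.85851938e-02,
        -8.55855921e+01],
       [-3.03505946e-03, -2.01810618e-01, -9.79419860e-01,
         1.01346492e+03],
       [ 0.00000000e+00,  0.00000000e+00,  0.00000000e+00,
         1.00000000e+00]])}
{'vertical_fov': 61.882374166388594, 'cx': 322.7450916388782, 'cy': 205.4104072264901, 'hand_eye': array([[-8.13147977e-04, -9.57139769e-01, -2.89625278e-01,
         7.42926753e+01],
       [ 9.99998786e-01, -3.93263765e-04, -1.50794365e-03,
         1.42295377e-01],
       [ 1.32941371e-03, -2.89626153e-01,  9.57138926e-01,
        -1.42444842e+02],
       [ 0.00000000e+00,  0.00000000e+00,  0.00000000e+00,
         1.00000000e+00]])}
```

View pics/scene0.png

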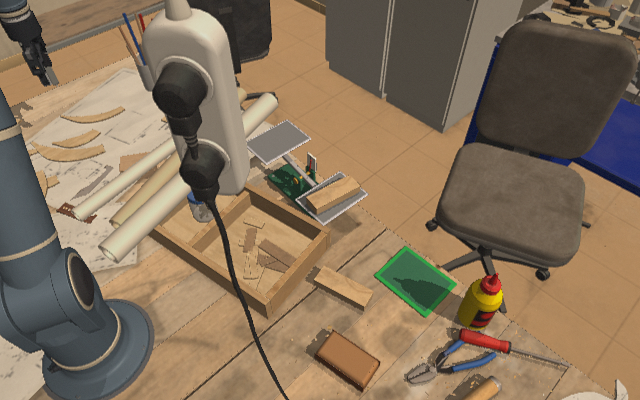

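View pics/top0.png

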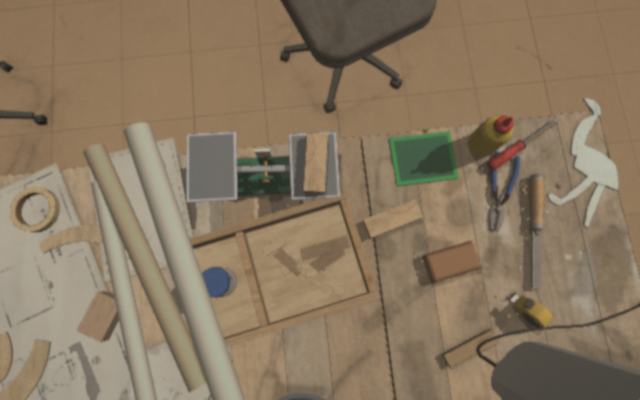

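The scene view shows the empty pan at (278,142), the loaded pan at (330,197) carrying its offcut, a light offcut at (343,287) and the mat at (416,280). In the top view these are at (211,166), (315,165), (393,219) and (424,158). The other brown blocks, at (453,262) and (467,348), look different.

```bash
cat > h.py <<'E'
from rig import *
import cv2,numpy as np
def ray(n,uv):
    p=camera_params(n); f=200/np.tan(np.radians(p["vertical_fov"]/2)); T=p["world_from_camera"]
    d=T[:3,:3]@np.array([(uv[0]-p["cx"])/f,(uv[1]-p["cy"])/f,1]); return T[:3,3],d
def on(n,uv,z):
    o,d=ray(n,uv); return (o+d*(z-o[2])/d[2])[:3]
def proj(n,P):
    p=camera_params(n); f=200/np.tan(np.radians(p["vertical_fov"]/2)); T=p["world_from_camera"]
    c=T[:3,:3].T@(np.array(P,float)-T[:3,3]); return np.array([p["cx"]+f*c[0]/c[2],p["cy"]+f*c[1]/c[2]])
def tri(a,b):
    o1,d1=ray("top",a);o2,d2=ray("scene",b)
    s=np.linalg.lstsq(np.c_[d1,-d2],o2-o1,rcond=None)[0]
    A=o1+d1*s[0];B=o2+d2*s[1];return (A+B)/2,np.linalg.norm(A-B)
E
python3 - <<'E'
from h import *
np.set_printoptions(precision=1,suppress=True)
for name,uv,z in [("empty",(211,166),120),("loaded",(315,165),84),("mat",(424,158),4),("cand",(393,219),24),("brick",(453,262),24),("c3",(467,348),20),("column",(263,165),128)]: print(name,on("top",uv,z))
for uv in [(362,217),(417,200),(424,218),(370,238)]: print(on("top",uv,24))
print("tray",[on("top",u,50) for u in [(342,200),(374,292)]])
print("tubes",[tri((137,124),(272,97)),tri((95,148),(200,120)) if 0 else 0])
im=cv2.imread("pics/top0.png")
a=cv2.resize(im[110:310,170:470],None,fx=2.6,fy=2.6,interpolation=cv2.INTER_CUBIC)
cv2.imwrite("pics/t1.png",a)
E
```

```text
empty [610.5 124.7 120. ]
loaded [598.6 -95.2  84. ]
mat [ 609.1 -358.     4. ]
cand [ 468.5 -259.9   24. ]
brick [ 357.9 -380.    24. ]
c3 [ 173.1 -380.5   20. ]
column [598.6  13.9 128. ]
[ 480.7 -190.    24. ]
[ 506.3 -321.1   24. ]
[ 463.2 -330.7   24. ]
[ 431.1 -202.    24. ]
tray [array([ 520.3, -147.4,   50. ]), array([ 312.9, -192.5,   50. ])]
tubes [(array([725. , 281.2, 113.4]), np.float64(1.4235040067253963)), 0]
```

View pics/t1.png

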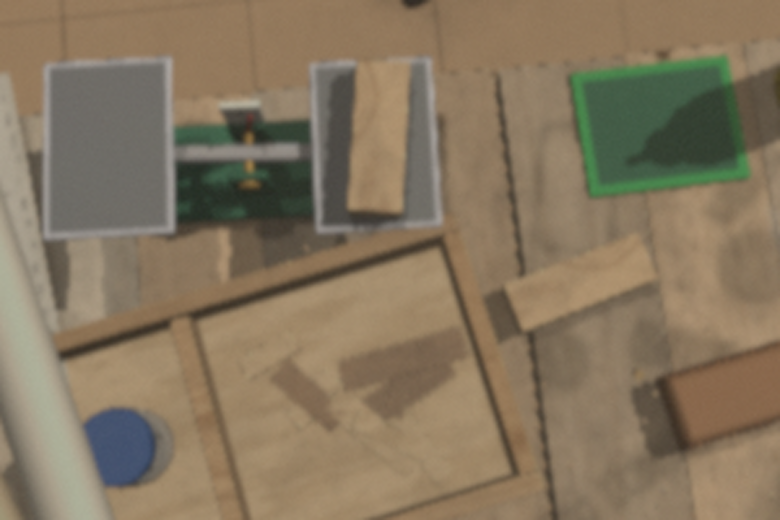

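The crop shows the bench offcut's top corners at about (505,285), (636,236), (655,278) and (528,332). The pan offcut's are at about (357,60), (410,60), (403,213) and (348,211).

Run:
```python
from h import *
np.set_printoptions(precision=1,suppress=True)
c=lambda u:(u[0]/2.6+170,u[1]/2.6+110)
def q(name,us,z):
    P=np.array([on("top",c(u),z) for u in us])[:,:2]
    print(name,P.mean(0),"sides",[float(np.linalg.norm(P[i]-P[(i+1)%4])) for i in range(4)],"ang", [float(np.degrees(np.arctan2(*(P[(i+1)%4]-P[i])[::-1]))) for i in range(4)])
q("bench",[(505,285),(636,236),(655,278),(525,332)],24)
q("panoff",[(357,60),(410,60),(404,212),(348,210)],108)
q("empty",[(43,63),(170,58),(176,232),(45,238)],120)
q("loaded",[(311,65),(431,58),(440,225),(319,231)],84)
q("mat",[(572,73),(726,57),(748,179),(593,196)],4)
print("socket",on("top",(495,372),540),on("top",(525,345),540),on("top",(495,372),700))
print("tray top edge",[tri((342,200),(249,187))])
s=sense();print(s["tcp_pos"],s["tool_rot"])
```

```text
bench [ 469.2 -260.6] sides [124.93192644159025, 40.484969077151284, 124.86727918773757, 44.500412527707255] ang [-75.64491365414676, -164.23729046974813, 106.1969986066057, 15.802022516981314]
panoff [599.2 -98. ] sides [44.469203786328684, 130.20912563237204, 45.7344484715304, 128.62014891586622] ang [-96.18745538023119, 171.5520685018179, 81.75055510491262, -9.026856290404158]
empty [609.7 123.2] sides [105.16289834715808, 146.97750808977838, 105.04136184977096, 147.58380031583235] ang [-93.81887187427785, 178.03411550775954, 86.5098155289422, -1.9256193744504169]
loaded [598.3 -93.6] sides [103.49313351779551, 146.58382085383118, 101.1554861058425, 145.53013902406173] ang [-92.68477500168349, 176.43146635125058, 86.72825906126361, -2.6524663804226685]
mat [ 608.4 -357.3] sides [145.24750718652027, 117.83250914611058, 143.04960761088924, 118.39602359153865] ang [-89.99618937637011, -179.71272719517432, 90.21700194690095, 1.3501624299268384]
socket [ 239.9 -250.5  540. ] [ 262.4 -286.1  540. ] [ 277.2 -194.8  700. ]
tray top edge [(array([ 424.4, -113.9,  303.6]), np.float64(106.065938292002))]
[262.5 621.3 230.3] [-179.9    0.   157.1]
```

Emit:
{"op": "step_arm", "data": {
  "targets": [0.085,-0.02,-0.016,0,3,0.085,-0.06,-0.047,0,10,0.085,-0.11,-0.085,0,18,0.085,-0.16,-0.124,0,26,0.085,-0.21,-0.163,0,34,0.085,-0.26,-0.201,0,42,0.085,-0.305,-0.236,0,48,0.085,-0.345,-0.267,0,52,0.085,-0.37,-0.287,0,52,0.085,-0.383,-0.296,0,52]
}}

```text
t: 1.35
tcp_pos: [500.8, 198.1, 231.1]
tool_rot: [-180.0, 0.0, 104.9]
contact_force: [-0.1, 0.2, 0.2]
width: 0.998
gripper_force: 0.0
```

Emit:
{"op": "step_arm", "data": {
  "targets": [0.085,-0.025,-0.009,0,0,0.085,-0.075,-0.026,0,0,0.085,-0.13,-0.045,0,0,0.085,-0.185,-0.064,0,0,0.085,-0.24,-0.083,0,0,0.085,-0.295,-0.101,0,0,0.085,-0.35,-0.12,0,0,0.085,-0.395,-0.136,0,0,0.085,-0.425,-0.146,0,0,0.085,-0.436,-0.15,0,0]
}}

```text
t: 2.6
tcp_pos: [469.0, -260.8, 231.0]
tool_rot: [-180.0, -0.0, 105.0]
contact_force: [0.3, 0.2, 1.3]
width: 0.991
gripper_force: 0.0
```

```bash
cat >> h.py <<'E'
from scipy.spatial.transform import Rotation as Ro
def wpose():
    s=sense(); T=np.eye(4); T[:3,:3]=Ro.from_euler("xyz",s["tool_rot"],degrees=True).as_matrix(); T[:3,3]=s["tcp_pos"]
    return T@camera_params("wrist")["hand_eye"]
def won(T,uv,z):
    p=camera_params("wrist"); f=200/np.tan(np.radians(p["vertical_fov"]/2))
    d=T[:3,:3]@np.array([(uv[0]-p["cx"])/f,(uv[1]-p["cy"])/f,1]); return T[:3,3]+d*(z-T[2,3])/d[2]
E
python3 - <<'E'
from h import *
T=wpose();s=sense();print(s["tcp_pos"],s["tool_rot"],s["joint_pos"]);np.save("w1.npy",T)
cv2.imwrite("pics/w1.png",camera("wrist"))
E
```

```text
[ 468.96533531 -260.79083526  231.01690013] [-1.79973143e+02 -6.84284830e-03  1.05022486e+02] [ -2.85345756  15.17606242  33.43455242 108.22543492  -9.63040186
  59.40177647  49.61501826]
```

View pics/w1.png

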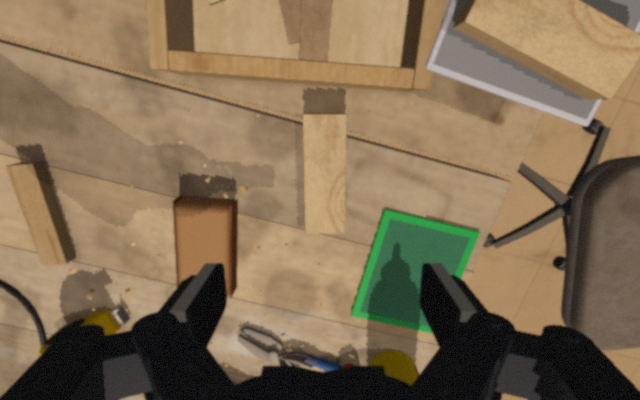

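The wrist view shows the bench offcut with corners (303,113), (345,114), (346,234) and (305,232), and the mat with corners (384,208), (479,230), (450,335) and (352,316). The fingers are at the bottom.

Run:
```python
from h import *
np.set_printoptions(precision=1,suppress=True)
T=np.load("w1.npy")
for n,us,z in [("bench",[(303,113),(345,114),(346,234),(305,232)],24),("mat2",[(384,208),(479,230),(352,316)],4)]:
    P=np.array([won(T,u,z) for u in us])[:,:2]; print(n,P.mean(0),(P[1]+P[2])/2,[float(np.linalg.norm(P[i]-P[i-1])) for i in range(len(P))],[float(np.degrees(np.arctan2(*(P[i]-P[i-1])[::-1]))) for i in range(len(P))])
```

```text
bench [ 470.2 -260.1] [ 491.8 -255.2] [128.73565117507087, 42.44047921718396, 130.18207444272923, 46.111844311967815] [104.9879392231859, 13.663727281956602, -73.41800250733368, -167.96668043468526]
mat2 [ 588.2 -331.1] [ 608.5 -355.5] [149.42598958239122, 116.96654278263418, 188.91495294889802] [92.06387827868652, 1.5386400176603743, -126.18825503519801]
```

Emit:
{"op": "step_arm", "data": {
  "targets": [0.085,0,0.001,0.03,0,0.085,0,0.001,0.08,0,0.085,0,0.001,0.13,0,0.085,0,0.001,0.175,0,0.085,0,0.001,0.205,0,0.085,0,0.001,0.22,0,0.085,0,0.001,0.226,0,0.085,0,0.001,0.226,0]
}}

```text
t: 3.65
tcp_pos: [470.6, -259.4, 5.8]
tool_rot: [179.9, 0.0, 105.1]
contact_force: [-0.2, -0.2, 0.8]
width: 0.991
gripper_force: 0.0
```

Emit:
{"op": "step_arm", "data": {
  "targets": [0.03,0,0,0,0,0.03,0,0,0,0,0.03,0,0,0,0,0.03,0,0,0,0,0.03,0,0,0,0,0.03,0,0,0,0]
}}

```text
t: 4.4
tcp_pos: [470.7, -260.1, 6.3]
tool_rot: [179.9, 0.0, 105.1]
contact_force: [0.5, 0.2, 5.7]
width: 0.515
gripper_force: 62.3
```

Emit:
{"op": "step_arm", "data": {
  "targets": [0.03,0,0,-0.02,0,0.03,0,0,-0.06,0,0.03,0,0,-0.11,0,0.03,0,0,-0.16,0,0.03,0,0,-0.2,0,0.03,0,0,-0.22,0,0.03,0,0,-0.225,0]
}}

```text
t: 5.28
tcp_pos: [470.3, -259.9, 231.5]
tool_rot: [179.9, 0.1, 105.1]
contact_force: [-0.1, 0.4, -0.6]
width: 0.509
gripper_force: 61.5
```

Emit:
{"op": "step_arm", "data": {
  "targets": [0.03,0.017,0.012,0,-4,0.03,0.05,0.035,0,-12,0.03,0.09,0.063,0,-20,0.03,0.13,0.091,0,-29,0.03,0.175,0.123,0,-38,0.03,0.22,0.154,0,-47,0.03,0.26,0.183,0,-56,0.03,0.295,0.207,0,-64,0.03,0.32,0.225,0,-70,0.03,0.334,0.2345,0,-72.5]
}}

```text
t: 6.52
tcp_pos: [608.3, 127.4, 228.3]
tool_rot: [180.0, -0.2, 178.0]
contact_force: [-0.8, -0.2, -0.8]
width: 0.511
gripper_force: 61.4
```

Run:
```python
from h import *
T=wpose();s=sense();print(s["tcp_pos"],s["tool_rot"],s["contact_force"],s["width"],s["gripper_force"]);np.save("w2.npy",T)
cv2.imwrite("pics/w2.png",camera("wrist"))
```

```text
[608.33805777 127.39761556 228.25068388] [179.98364684  -0.20562786 177.97364801] [-0.83547546 -0.15201734 -0.83958542] 0.5110212652230501 61.41631364822388
```

View pics/w2.png

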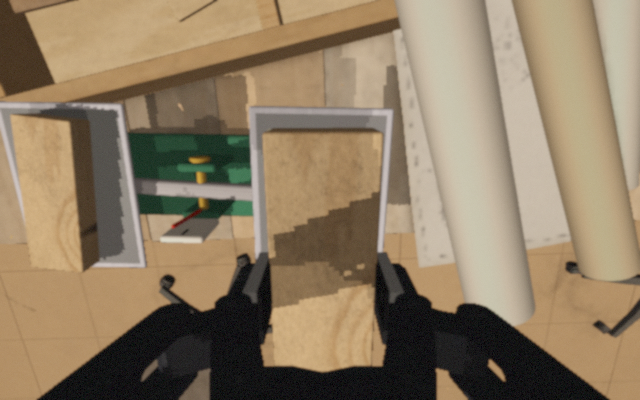

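The wrist view shows the held offcut with its near end at (265,130)–(383,130). The empty pan's near corners are at (251,108) and (391,110), with tubes clear to the right. The loaded pan's offcut is at left.

Run:
```python
from h import *
np.set_printoptions(precision=1,suppress=True)
T=np.load("w2.npy"); s=sense();print(s["tcp_pos"],s["tool_rot"])
for us,z in [([(251,108),(391,110)],120),([(265,130),(383,130)],228-6+24),([(2,105),(122,104)],84),([(146,265),],84),([(14,116),(73,121),(82,270),(29,264)],108)]:
    print([won(T,u,z) for u in us])
```

```text
[608.9 129.  228.5] [179.9  -0.1 178.1]
[array([534.2,  78.2, 120. ]), array([539.3, 179.3, 120. ])]
[array([542.4, 108.7, 246. ]), array([543.9, 151.8, 246. ])]
[array([ 524.4, -134.1,   84. ]), array([527.2, -35.1,  84. ])]
[array([673.1, -42.7,  84. ])]
[array([ 533.5, -105.3,  108. ]), array([538.8, -61.3, 108. ]), array([664.3, -85. , 108. ]), array([ 656.9, -129.7,  108. ])]
```

Emit:
{"op": "step_arm", "data": {
  "targets": [0.03,0,0,0,0,0.03,0,0,0,0]
}}

```text
t: 6.82
tcp_pos: [609.0, 121.9, 230.1]
tool_rot: [-179.9, -0.0, 177.4]
contact_force: [1.0, -0.3, -0.7]
width: 0.511
gripper_force: 61.4
```

Emit:
{"op": "step_arm", "data": {
  "targets": [0.03,0,0.001,0.02,0,0.03,0,0.001,0.045,0,0.03,0,0.001,0.065,0,0.03,0,0.001,0.08,0,0.03,0,0.001,0.09,0,0.03,0,0.001,0.097,0,0.03,0,0.001,0.101,0,0.03,0,0.001,0.104,0,0.03,0,0.001,0.105,0,0.03,0,0.001,0.105,0]
}}

```text
t: 8.07
tcp_pos: [609.6, 125.0, 125.6]
tool_rot: [180.0, 0.0, 177.6]
contact_force: [0.2, -0.4, -0.5]
width: 0.513
gripper_force: 61.6
```

Emit:
{"op": "step_arm", "data": {
  "targets": [0.055,0,0,0,0,0.075,0,0,0,0,0.085,0,0,0,0,0.085,0,0,0,0,0.085,0,0,-0.01,0,0.085,0,0,-0.03,0,0.085,0,0,-0.07,0,0.085,0,0,-0.11,0,0.085,0,0,-0.13,0]
}}

```text
t: 9.2
tcp_pos: [610.5, 124.9, 258.9]
tool_rot: [179.9, 0.3, 177.6]
contact_force: [-0.4, 0.4, 0.1]
width: 0.991
gripper_force: 0.0
```

Emit:
{"op": "step_arm", "data": {
  "targets": [0.085,0.01,-0.03,-0.01,0,0.085,0.03,-0.07,-0.03,0,0.085,0.05,-0.1,-0.05,0,0.085,0.05,-0.11,-0.05,0,0.085,0.05,-0.11,-0.05,0,0.085,0.05,-0.11,-0.05,0,0.085,0.05,-0.11,-0.05,0,0.085,0.05,-0.11,-0.05,0,0.085,0.05,-0.11,-0.05,0,0.085,0.05,-0.11,-0.05,0]
}}

```text
t: 10.45
tcp_pos: [554.9, 17.1, 305.2]
tool_rot: [180.0, -0.0, 177.6]
contact_force: [0.2, -0.8, -0.1]
width: 0.999
gripper_force: 0.0
```

Emit:
{"op": "step_arm", "data": {
  "targets": [0.085,0,0,0,0,0.085,0,0,0,0,0.085,0,0,0,0,0.085,0,0,0,0,0.085,0,0,0,0,0.085,0,0,0,0,0.085,0,0,0,0,0.085,0,0,0,0,0.085,0,0,0,0,0.085,0,0,0,0]
}}

```text
t: 11.7
tcp_pos: [554.8, 17.0, 305.3]
tool_rot: [180.0, -0.0, 177.6]
contact_force: [-0.1, 0.1, 0.7]
width: 0.994
gripper_force: 0.0
```

Emit:
{"op": "step_arm", "data": {
  "targets": [0.085,0,0,0,0,0.085,0,0,0,0,0.085,0,0,0,0,0.085,0,0,0,0,0.085,0,0,0,0,0.085,0,0,0,0,0.085,0,0,0,0,0.085,0,0,0,0,0.085,0,0,0,0,0.085,0,0,0,0]
}}

```text
t: 12.95
tcp_pos: [554.8, 17.1, 305.3]
tool_rot: [180.0, -0.0, 177.6]
contact_force: [0.3, 0.2, 0.8]
width: 0.988
gripper_force: 0.0
```

Run:
```python
from h import *
T=wpose();s=sense();print(s["t"],s["tcp_pos"],s["tool_rot"]);np.save("w3.npy",T)
w=camera("wrist");c=camera("scene")
cv2.imwrite("pics/w3.png",w);cv2.imwrite("pics/s3.png",c)
z=cv2.resize(c[80:250,220:400],None,fx=2.2,fy=2.2,interpolation=cv2.INTER_CUBIC)
cv2.imwrite("pics/c3.png",np.hstack([cv2.resize(w[:374],(400,374)) ,z[:374]]))
```

```text
12.95 [554.84510008  17.06407064 305.27114146] [ 1.79994185e+02 -3.85350347e-03  1.77593366e+02]
```

View pics/w3.png

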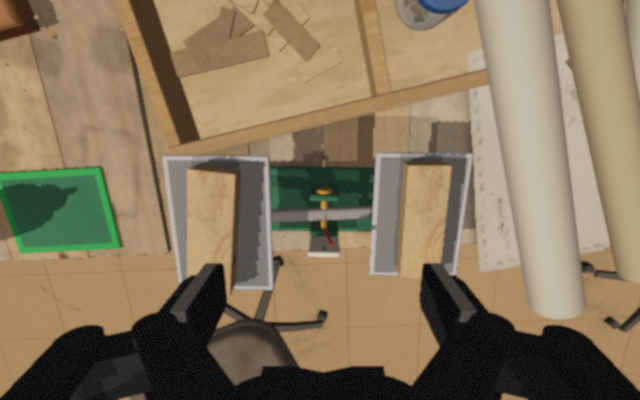

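View pics/c3.png

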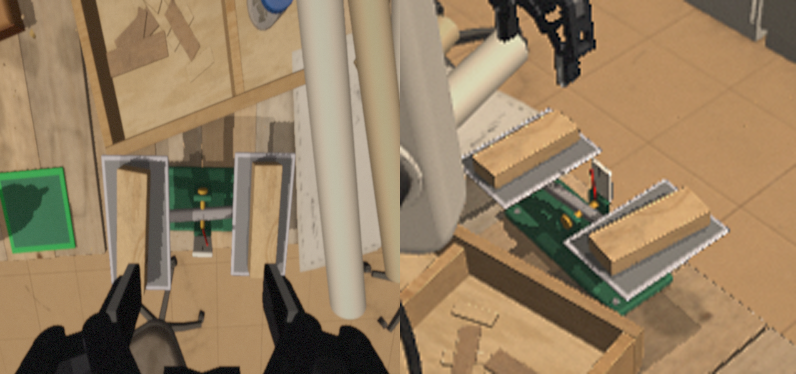

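The wrist view shows the former loaded pan at (163–271,156–290), larger and so nearer. The pan holding the bench offcut, at (376–471,154–274), is smaller and so lower. I'll quantify this with both views.

Run:
```python
from h import *
np.set_printoptions(precision=1,suppress=True)
T=np.load("w3.npy");p=camera_params("wrist"); f=200/np.tan(np.radians(p["vertical_fov"]/2))
def t2(w,c):
    c=((c[0]-400)/2.2+220,c[1]/2.2+80)
    d1=T[:3,:3]@np.array([(w[0]-p["cx"])/f,(w[1]-p["cy"])/f,1]);o1=T[:3,3];o2,d2=ray("scene",c)
    s=np.linalg.lstsq(np.c_[d1,-d2],o2-o1,rcond=None)[0];A=o1+d1*s[0];B=o2+d2*s[1];return (A+B)/2,float(np.linalg.norm(A-B))
print("E",t2((471,154),(465,158)),t2((376,154),(495,205)))
print("L",t2((271,157),(565,240)),t2((163,157),(613,290)))
# side: expected width 106, length 150
for n,us in [("E",[(376,154),(471,154),(459,276),(371,274)]),("L",[(164,157),(271,156),(272,289),(182,290)])]:
    for z in (84,102,120):
        P=np.array([won(T,u,z) for u in us]);print(n,z,np.linalg.norm(P[0]-P[1]),np.linalg.norm(P[1]-P[2]),P.mean(0))
for z in(108,):
    print([won(T,u,z) for u in [(404,164),(451,165),(445,278),(400,276)]])
print("Ltop",[won(T,u,z) for z in(144,) for u in [(188,167),(237,171)]])
```

```text
E (array([543.7, 171. ,  90.1]), 15.438095412764198) (array([529.8,  77.2,  89.2]), 9.040987297884984)
L (array([530.9, -34.9, 115. ]), 5.329541457442529) (array([ 518.5, -132.1,  130.5]), 7.302340575683562)
E 84 103.33406610678279 148.1733230506216 [610.1 125.5  84. ]
E 102 98.22021623759383 140.8404447729325 [603.7 120.3 102. ]
E 120 93.10636636840486 133.50756649524337 [597.3 115.1 120. ]
L 84 116.84628822633381 163.9889230433575 [ 611.8 -102.1   84. ]
L 102 111.06373849927691 155.8733541487094 [605.3 -96.  102. ]
L 120 105.28118877222005 147.75778525406133 [598.8 -90.  120. ]
[array([542.5, 100.8, 108. ]), array([545.6, 149. , 108. ]), array([675.4, 151.1, 108. ]), array([670.7,  99.8, 108. ])]
Ltop [array([ 530.2, -106. ,  144. ]), array([535.9, -61.4, 144. ])]
```

The bench offcut is clearly the heavier: its pan is at about 84 mm and the other at about 120 mm. I'll pick it up.

Emit:
{"op": "step_arm", "data": {
  "targets": [0.085,-0.01,0.025,0.01,0,0.085,-0.03,0.07,0.03,0,0.085,-0.045,0.1,0.05,0,0.085,-0.05,0.11,0.08,0,0.085,-0.05,0.11,0.11,0,0.085,-0.05,0.11,0.15,0,0.085,-0.05,0.11,0.185,0,0.085,-0.05,0.11,0.205,0,0.085,-0.05,0.11,0.215,0,0.085,-0.05,0.11,0.215,0]
}}

```text
t: 14.3
tcp_pos: [609.4, 124.9, 90.0]
tool_rot: [-180.0, -0.0, 177.6]
contact_force: [0.6, 0.6, -0.3]
width: 0.995
gripper_force: 0.0
```

Emit:
{"op": "step_arm", "data": {
  "targets": [0.03,0,0,0,0,0.03,0,0,0,0,0.03,0,0,0,0,0.03,0,0,0,0,0.03,0,0,0,0,0.03,0,0,0,0]
}}

```text
t: 15.05
tcp_pos: [610.0, 124.9, 91.5]
tool_rot: [180.0, 0.1, 177.6]
contact_force: [-1.5, 0.2, 6.9]
width: 0.509
gripper_force: 62.9
```

Emit:
{"op": "step_arm", "data": {
  "targets": [0.03,0,0,-0.01,0,0.03,0,0,-0.035,0,0.03,0,0,-0.07,0,0.03,0,0,-0.105,0,0.03,0,0,-0.13,0,0.03,0,0,-0.145,0,0.03,0,0,-0.15,0]
}}

```text
t: 15.92
tcp_pos: [609.5, 124.9, 240.9]
tool_rot: [180.0, 0.0, 177.6]
contact_force: [0.6, -0.2, -2.8]
width: 0.511
gripper_force: 62.3
```

Emit:
{"op": "step_arm", "data": {
  "targets": [0.03,-0.001,-0.02,0,4,0.03,-0.003,-0.06,0,12,0.03,-0.005,-0.11,0,21,0.03,-0.007,-0.165,0,30,0.03,-0.009,-0.22,0,40,0.03,-0.011,-0.275,0,50,0.03,-0.013,-0.33,0,60,0.03,-0.015,-0.38,0,70,0.03,-0.017,-0.425,0,79,0.03,-0.018,-0.46,0,86]
}}

```text
t: 17.18
tcp_pos: [605.7, -339.2, 238.9]
tool_rot: [-179.8, 0.0, 91.0]
contact_force: [0.4, -1.1, -0.5]
width: 0.51
gripper_force: 62.2
```

Emit:
{"op": "step_arm", "data": {
  "targets": [0.03,0.0,0,0,0,0.03,0,0,0,0,0.03,0,0,0,0]
}}

```text
t: 17.55
tcp_pos: [608.3, -334.0, 239.7]
tool_rot: [-180.0, -0.1, 91.7]
contact_force: [0.3, 0.2, -1.2]
width: 0.51
gripper_force: 62.2
```

Run:
```python
from h import *
s=sense();print(s["t"],s["tcp_pos"],s["tool_rot"],s["width"],s["joint_pos"],s["contact_force"])
print("bottle",on("scene",(468,322),0),on("scene",(484,285),150),on("top",(505,122),150))
cv2.imwrite("pics/s4.png",camera("scene"))
```

```text
17.55 [ 608.31209814 -334.00437624  239.72619386] [-1.79969154e+02 -8.38337448e-02  9.16909504e+01] 0.509676641124722 [  2.1364098   31.46756812  35.79745617  85.99647393 -19.17094572
  68.80606978  42.61069868] [ 0.31490974  0.21235669 -1.18138991]
bottle [ 6.11081766e+02 -5.02727556e+02  1.13686838e-13] [ 610.57022593 -495.06547623  150.        ] [ 630.55503915 -498.66364671  150.        ]
```

View pics/s4.png

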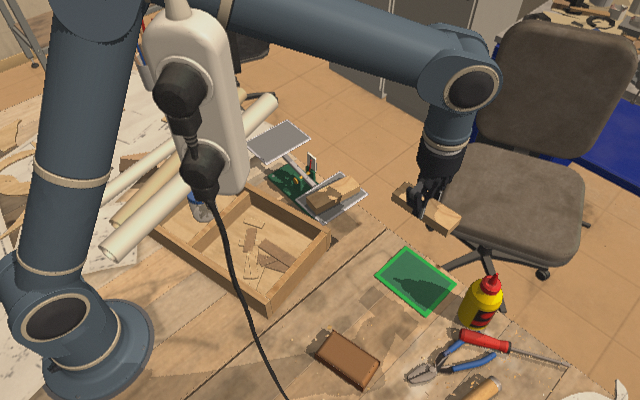

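The view shows the arm clear behind the socket, with the held offcut at (425,208) above and beside the mat. The lighter offcut is still on its pan at (335,192).

Emit:
{"op": "step_arm", "data": {
  "targets": [0.03,-0.01,0,0.02,0,0.03,-0.022,0,0.06,0,0.03,-0.022,0,0.1,0,0.03,-0.022,0,0.14,0,0.03,-0.022,0,0.175,0,0.03,-0.022,0,0.2,0,0.03,-0.022,0,0.215,0,0.03,-0.022,0,0.223,0,0.03,-0.022,0,0.228,0,0.03,-0.022,0,0.229,0]
}}

```text
t: 18.85
tcp_pos: [609.0, -357.7, 11.7]
tool_rot: [180.0, 0.0, 91.6]
contact_force: [-0.6, 0.2, -1.7]
width: 0.508
gripper_force: 62.2
```

Emit:
{"op": "step_arm", "data": {
  "targets": [0.03,0,0,0.0005,0,0.03,0,0,0.0005,0]
}}

```text
t: 19.1
tcp_pos: [609.0, -357.6, 11.3]
tool_rot: [180.0, 0.0, 91.6]
contact_force: [0.1, 0.2, -0.4]
width: 0.51
gripper_force: 62.2
```

Not clearly in contact yet, so I'll ease down slightly.

Emit:
{"op": "step_arm", "data": {
  "targets": [0.03,0,0,0.001,0,0.03,0,0,0.001,0,0.03,0,0,0.002,0,0.03,0,0,0.002,0]
}}

```text
t: 19.6
tcp_pos: [609.1, -357.6, 11.2]
tool_rot: [179.9, -0.0, 91.6]
contact_force: [-4.4, 2.4, 10.0]
width: 0.51
gripper_force: 63.6
```

Emit:
{"op": "step_arm", "data": {
  "targets": [0.03,0,0,-0.001,0,0.055,0,0,-0.001,0,0.075,0,0,-0.001,0,0.085,0,0,-0.001,0,0.085,0,0,-0.001,0,0.085,0,0,-0.02,0,0.085,0,0,-0.06,0,0.085,0,0,-0.11,0,0.085,0,0,-0.16,0,0.085,0,0,-0.2,0]
}}

```text
t: 20.85
tcp_pos: [609.0, -358.2, 212.9]
tool_rot: [179.8, 0.1, 91.6]
contact_force: [0.5, 0.8, 0.5]
width: 0.994
gripper_force: 0.0
```

Emit:
{"op": "step_arm", "data": {
  "targets": [0.085,0.02,0,-0.01,0,0.085,0.06,0,-0.02,0,0.085,0.1,0,-0.03,0,0.085,0.12,0,-0.03,0,0.085,0.12,0,-0.03,0,0.085,0.12,0,-0.03,0,0.085,0.12,0,-0.03,0,0.085,0.12,0,-0.03,0,0.085,0.12,0,-0.03,0]
}}

```text
t: 21.98
tcp_pos: [605.3, -238.1, 238.6]
tool_rot: [-180.0, 0.0, 91.5]
contact_force: [-0.2, -0.2, 0.0]
width: 0.996
gripper_force: 0.0
```

Run:
```python
from h import *
T=wpose();np.save("w5.npy",T);s=sense();print(s["t"],s["tcp_pos"],s["tool_rot"],s["contact_force"])
cv2.imwrite("pics/w5.png",camera("wrist"))
c=camera("scene");cv2.imwrite("pics/s5.png",c)
```

```text
21.975 [ 605.25373733 -238.13666063  238.61705171] [-1.79987179e+02  5.59818135e-03  9.15437343e+01] [-0.16350084 -0.18430312  0.03021503]
```

View pics/s5.png

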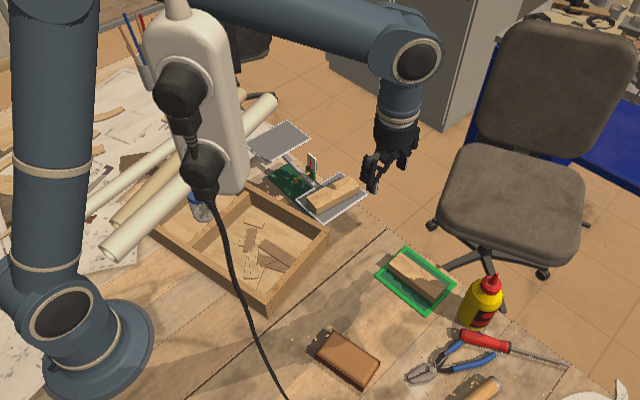

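View pics/w5.png

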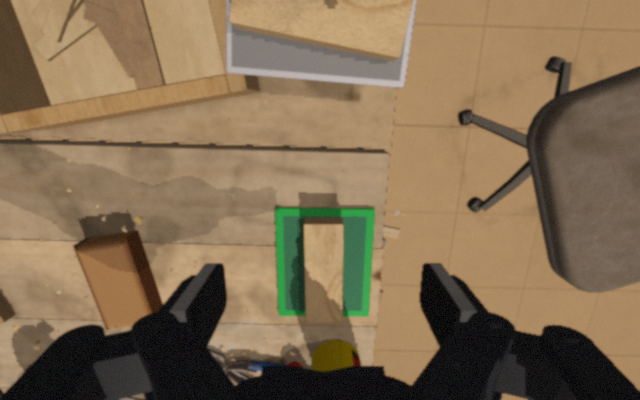

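The heavier offcut lies centred on the mat, at (323,270) inside the mat's (275–373,208–315). The lighter one is still on its pan, and the arm touches nothing.

```bash
python3 -c "
from rig import *
print(finish_job())"
```

```text
the job is handed in; nothing more can be done
None
```

The bench offcut was the heavier: its pan sank to about 84 mm while the other rose to about 120 mm. It now lies flat on the middle of the green mat, the lighter one is still on its pan, and I handed the job in at about 22 s.

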